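# Clear the case, lift its lid and hold the calibration plate over the light panel

### The arm

A 6-joint arm with a two-finger parallel gripper is mounted at the origin on the work surface. World frame = base frame: x ahead of the robot, y to its left, z up, the work surface at z = 0. Lengths are in m, angles in rad, forces in N, time in s.
With the tool pointing down it reaches from about 0.4 to 0.825 m from the base axis. Payload 7 kg.
Tool frame: the origin (TCP) lies at the centre of the arm's flange, where the gripper is bolted on; the fingertips stand 178 mm ahead of it and the grasp point (between the pads) lies 159 mm ahead of it (arm.tip_reach is the distance from the TCP to the fingertips, in m); z points along the fingers, y is the direction in which the jaws open and shut (so a half turn about z gives the same grasp; the last joint's range is limited). The gripper opens to 88 mm and grips with 3 to 60 N. Pads are 19 mm wide; open, the fingers measure 130 mm over their backs; the gripper's body (78 mm by 193 mm) begins 47 mm behind the grasp point.
Start: joints at [-0.911, 0.359, 0.012, 0, -1.224, -0.288], TCP at [0.245, -0.629, 0.405] pointing down, gripper open.
Joint ranges: [-3.07, 3.07], [-1.43, 2.12], [-1.02, 1.25], [-3.03, 1.67], [-3.05, -0], [-3.03, 3.03]. Speed limits (rad/s): [2.39, 2.39, 3.01, 3.14, 3.14, 3.14].

### API

Orientations are given as [roll, pitch, yaw] about the fixed x, y, z axes, in that order (R = Rz(yaw) Ry(pitch) Rx(roll)).
In Python, from station import arm gives the robot as it stands.
- The arm moves only by the shell command python3 -m inch 'ROWS' [OPENING] [FORCE]. ROWS is JSON, a list that holds one entry, the list of rows, each a list of 6 numbers: the shift along the world's x, y, z in units of 200 mm (1.0 is 200 mm), then the turn, a rotation vector about the world's x, y, z in units of 180 degrees (1.0 is 180 degrees). A call has 1 to 8 rows; each row is the pose to reach, as a shift and turn from the pose commanded when the call began, turning the shorter way round; what a row does not reach only later rows make up. A row lasts 1/8 s, in which the tool goes at most 62.5 mm and 10.7 degrees, less where a joint would pass 70% of its speed; a pose out of reach is approached as far as the arm can. A call with a number of a shift or a turn outside -1 to 1 is refused whole. A call with a gripper value outside its range is refused whole. OPENING is the finger opening in mm, from 0 to 87.6, set as the call begins (- or left out, the last holds). The fingers move at their own pace and stop on an object; FORCE is the grip in N (left out, the last holds). Time passes only in rows, so rows that repeat a pose let the fingers close. It gives the time, the measured TCP pose, the force and the opening at its end, in the units of the state.
- arm.get_state(): the state, without advancing time (a new reading comes with each control period).
- arm.grab_frame(name): name is "side" or "top"; returns the picture (400x640x3 uint8, blue, green, red); there is no depth.
- arm.camera_params(name): a dict with "vertical_fov" (degrees; the focal length in pixels is half the picture's height over the tangent of half this angle, whatever the lens; pixels are square), "cx", "cy" (the principal point, pixels), "pose" (4x4, takes a point from camera to world coordinates). Camera axes: x right, y down, z forward; pixel columns grow to the right and rows downward; lengths in m; the calibration is good to about 2 mm. A picture is of the moment at which its call begins. camera_params takes no time and is no camera call.
- arm.job_done(): hands the job in, once; it reports no verdict.
Trained networks look in the newest picture that a camera, given by its name, has taken for a name from the list of things; names that differ only in an ending like _2 or _b are one class to them, and where a whole thing is asked for, a point or a joint stands for the part that bears it (a point fixed in the world has none). Each returns a list of dicts, best first, with "score" (0 to 1); they miss things now and then, are a little off and sometimes report something else, mostly with a low value. They report only what shows in the picture. A call takes as long as a camera call. They do not tell look-alikes from the thing itself.
- arm.search_frame(target, camera): "box" ([left, top, right, bottom] in pixels, round what is visible of it).
- arm.regions_of(target, camera): "region" (400x640 bool, what is visible of it) and "box" ([left, top, right, bottom] in pixels, round what is visible of it).
The state is a dict: "t": time; "q": joint angles; "qd": joint speeds; "joint_efforts": joint torques, N m; "eef_pos": TCP position; "ee_rot": TCP orientation; "force": force on the tool from outside, world axes, zero at the start; "moment": the same for the moment, N m; "width": finger opening in m.
Only numpy, scipy, OpenCV 4.12 (cv2) and the standard library are available. Lean on these libraries where they do the work, as an engineer would, in place of code of your own. Each camera call takes 0.05 s, during which the arm holds its last target.

### The job

Somebody left a blue workpiece carrier (a drilled metal plate) on the closed lid of the calibration case: set it down squarely on top of the pile of two carriers on the bench, so that three lie edge to edge. Then swing the lid of the case right back until it stays open by itself, draw the glass calibration plate up out of its foam nest and hold it level over the middle of the lit inspection panel, about ten centimetres above it and lengthways along the panel, without touching the panel. Finish while still holding the plate there, and leave the steel flange, the amber bottle and the mouse where they are.

Things in the scene. Friction and masses are not known exactly. Their poses are not given: they have to be found in the camera images.
- carrier_mid (a point): Centre (half-way up) of the carrier that starts on the closed lid: a flat solid blue plate 100 mm (its x) by 60 mm (its y) by 12 mm (its z), a grid of small fixing holes in its top, 0.11 to 0.23 kg. z axis up. Turned by half a turn it is the same.
- pile_up_mid (a point): Centre of the upper carrier of the pile, the same kind of plate: 100 mm (x) by 60 mm (y) by 12 mm. The pile stands loose on the bench, its top 24 mm above the bench.
- pile_low_mid (a point): Centre of the lower carrier of the pile, the same kind of plate, flat on the bench.
- lid (a joint): Angle of the case's lid, rad: 0 closed, 1.57 upright, 1.92 fully open against its stop, leaning back. It hangs freely on its hinge: below upright it falls shut, beyond upright it falls open and stays. 0.22 kg.
- lid_tab (a point): Middle of the black pull tab of the lid. The tab is 30 mm wide (along y), 10 mm thick (z) and sticks out 32 mm from the lid's front edge; this point lies 18 mm out from that edge. Axes of the lid: x points from the tab to the hinge, y along the hinge, z out of the lid's outer face. On the closed lid the point is 46.5 mm above the bench, with free room under and beside the tab.
- lid_hinge (a point): Middle of the lid's hinge line, at the far edge of the case, 40.5 mm above the bench; y runs along the hinge. Axes turn with the lid. The tab point lies 154 mm in -x and 6 mm in +z from here.
- case: Aluminium case fixed to the bench, open-topped box 136 mm (x) by 180 mm (y) by 40 mm with 4 mm walls, lid 14 mm thick on top (closed, the top is 54.5 mm above the bench). Origin at the centre of its underside; x points from the pull tab side to the hinge side. Inside is dark foam, top at 33 mm, with a nest for the plate at the centre and a finger cut-out on either side (y) of the nest, each 42 mm along x, 35 mm along y, its floor 8 mm above the bench.
- plate_mid (a point): Centre (half-way up) of the calibration plate, hidden under the lid in the nest at the case's centre, long side along the case's x: brass-coloured frame 90 mm (x) by 50 mm (y) by 10 mm (z) round gridded glass, 0.07 to 0.14 kg. In the nest its centre is 31 mm above the bench (underside 26 mm, top 36 mm), with 1.5 mm of play; under the middle of its long sides the cut-outs leave the edges free for fingers closing along y.
- panel_top (a point): Centre of the upper face of the flat white lit inspection panel, fixed to the bench: 200 mm (x, lengthways) by 150 mm (y) by 10 mm thick; z up.
- flange_mid (a point): Centre of a loose stepped steel flange ring, 72 mm across, 20 mm high, on the bench (leave alone).
- cleaner_mid (a point): Centre of a loose amber glass bottle, 42 mm across, 110 mm high, standing on the bench (leave alone).
- mouse_mid (a point): Centre of a loose black computer mouse, 108 by 62 by 34 mm, on the bench (leave alone).
Things that resemble listed ones, but are neither listed nor needed, are in the scene too. Of the things shaped like the case, the aluminium one is meant.

How it is judged:
On the way, in this order (a step that is already met when the one before it is completed fails the run):
1. the carrier from the lid lies squarely on the pile, let go (horizontal distance between carrier_mid and pile_up_mid below 0.008 m and angle between the x axis of carrier_mid and the x axis of pile_up_mid, either way round below 0.12 rad and z of carrier_mid in the frame of pile_up_mid between 0.009 and 0.015 m and contact force between carrier and the fingers below 0.1 N), for 0.2 s.
2. the lid is swung back past upright (value of joint lid above 1.7 rad), for 0.2 s.
3. the fingers have drawn the plate up out of the case (z of plate_mid in the frame of case above 0.06 m and contact force between plate and the fingers above 1 N), for 0.1 s.
At the end, for the whole second after the job is handed in: Fingers hold the plate still, level (0.15 rad), within 25 mm of the panel's centre seen from above, 70-140 mm over its face, long sides parallel within 0.2 rad; lid open beyond 1.7 rad; the three carriers flat in one pile on the bench, each within 8 mm and 0.12 rad of the one below (contact force between plate and the fingers above 1 N and z of plate_mid in the frame of panel_top between 0.07 and 0.14 m and horizontal distance between plate_mid and panel_top below 0.025 m and angle between plate_mid's own z axis and vertical below 0.15 rad and angle between the x axis of plate_mid and the x axis of panel_top, either way round below 0.2 rad and linear speed of plate below 0.02 m/s and value of joint lid above 1.7 rad and horizontal distance between carrier_mid and pile_up_mid below 0.008 m and angle between the x axis of carrier_mid and the x axis of pile_up_mid, either way round below 0.12 rad and z of carrier_mid in the frame of pile_up_mid between 0.009 and 0.015 m and horizontal distance between pile_up_mid and pile_low_mid below 0.008 m and angle between the x axis of pile_up_mid and the x axis of pile_low_mid, either way round below 0.12 rad and height (world z) of pile_low_mid below 0.01 m and angle between carrier_mid's own z axis and vertical below 0.1 rad); the arm keeps its last pose, push and grip.
It fails at once if the flange was moved by more than 20 mm (distance of flange_mid from where it was at the start of the episode above 0.02 m).
It fails at once if the bottle was moved by more than 20 mm or knocked over (distance of cleaner_mid from where it was at the start of the episode above 0.02 m).
It fails at once if the mouse was moved by more than 20 mm (distance of mouse_mid from where it was at the start of the episode above 0.02 m).
It fails at once if the plate touched the panel (contact force between plate and panel above 0.5 N).
It fails at once if the carrier was dropped instead of being set down (linear speed of carrier above 0.6 m/s and contact force between carrier and the fingers below 0.05 N).
It also fails if it takes over 61 s, if anything falls off the work surface, if the arm or the gripper's body presses on something with over 40 N, if the wrist force passes 120 N, or if a joint passes its speed limit or range.

## Working session

There is one attempt and no reset: what is moved stays moved. The work goes in short steps, Python scripts to look and compute and a shell command to move; the robot and the scene stay as the last step left them, time stands still between calls to the robot, and variables do not carry over. Pictures are saved under pics/ and viewed, and the job is handed in when it is done.

```bash
mkdir -p pics; ls; python3 - <<'E'
from station import arm
import cv2
for n in("side","top"):
    f=arm.grab_frame(n); cv2.imwrite(f"pics/{n}0.png",f)
    p=arm.camera_params(n); print(n,p["vertical_fov"],p["cx"],p["cy"]); print(p["pose"])
    for k,v in p.items():
        if k not in("vertical_fov","cx","cy","pose"): print(k,v)
s=arm.get_state(); print(s["t"],s["eef_pos"],s["ee_rot"],s["width"],arm.tip_reach)
E
```

```text
pics
side 45.77421291753752 317.7629832119223 195.46537775091235
[[ 0.70374933 -0.49720775  0.5074656  -0.26338833]
 [-0.71044687 -0.49398408  0.50124342 -0.55261004]
 [ 0.00145781 -0.71327707 -0.70088066  1.1209381 ]
 [ 0.          0.          0.          1.        ]]
top 56.94790557166512 321.03299899562626 200.14467953966178
[[-0.02436604 -0.9856645   0.16694847  0.33261229]
 [-0.99970202  0.02377843 -0.005518    0.20729094]
 [ 0.00146913 -0.16703318 -0.98595018  1.12404785]
 [ 0.          0.          0.          1.        ]]
0.1 [ 0.24515199 -0.62872578  0.40379898] [ 3.14008794e+00 -1.72164142e-04 -2.76988980e+00] 0.08777242918520538 0.1781
```

View pics/side0.png

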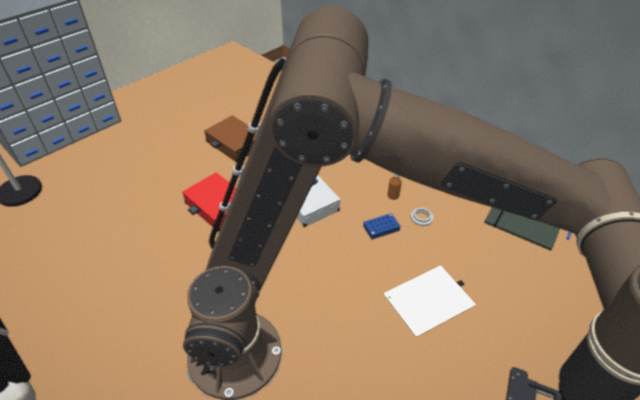

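View pics/top0.png

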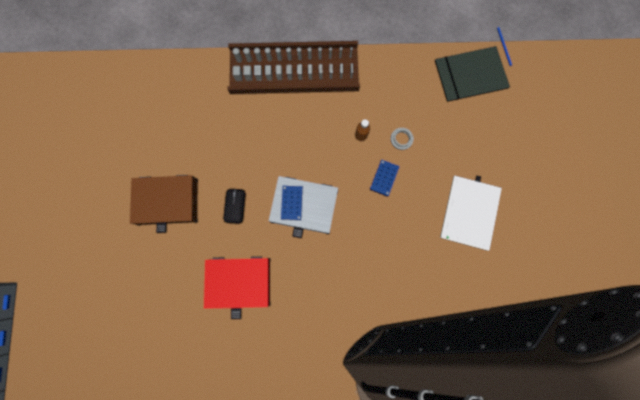

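The top view shows the aluminium case at about (304,205) with a carrier on its lid at (291,203). The pile is at (385,178), the panel at (471,213), the flange at (402,138), the bottle at (363,129) and the mouse at (234,206). The look-alike cases are brown at (163,200) and red at (237,283).

```bash
cat > h.py <<'E'
from station import arm
import cv2, numpy as np
def proj(cam,P):
    p=arm.camera_params(cam); T=np.linalg.inv(np.array(p["pose"])); f=200/np.tan(np.radians(p["vertical_fov"])/2)
    c=T[:3,:3]@np.asarray(P,float)+T[:3,3]; return np.array([p["cx"]+f*c[0]/c[2],p["cy"]+f*c[1]/c[2]])
def ray(cam,uv,z):
    p=arm.camera_params(cam); T=np.array(p["pose"]); f=200/np.tan(np.radians(p["vertical_fov"])/2)
    d=T[:3,:3]@np.array([(uv[0]-p["cx"])/f,(uv[1]-p["cy"])/f,1]); o=T[:3,3]
    return o+d*(z-o[2])/d[2]
def rect(cam,region,z):
    cs=cv2.findContours(region.astype(np.uint8),cv2.RETR_EXTERNAL,cv2.CHAIN_APPROX_NONE)[0]
    c=max(cs,key=cv2.contourArea).reshape(-1,2)
    w=np.array([ray(cam,q,z)[:2] for q in c])
    (cx,cy),(a,b),ang=cv2.minAreaRect((w*1000).astype(np.float32))
    if a<b: a,b=b,a; ang+=90
    return np.round([cx,cy,a,b,(ang+90)%180-90],1)
E
python3 - <<'E'
from h import *
f=arm.grab_frame("top")
for t,z in [("carrier_mid",.0665),("case",.0545),("panel_top",.01),("flange_mid",.02),("cleaner_mid",.11),("mouse_mid",.02),("lid_tab",.0515)]:
    for r in arm.regions_of(t,"top"):
        b=r["box"]; print(t,round(r["score"],2),np.round(b).astype(int),rect("top",r["region"],z), rect("top",r["region"],.024) if t=="carrier_mid" else "")
def crop(a,b,c,d,n,s=8):
    cv2.imwrite(n,cv2.resize(f[b:d,a:c],None,fx=s,fy=s,interpolation=cv2.INTER_CUBIC))
crop(262,168,346,240,"pics/case0.png"); crop(340,110,430,205,"pics/pile0.png",6)
E
```

```text
carrier_mid 0.76 [280 182 298 222] [506.8 286.  100.7  59.3  -5.3] [513.8 289.1 104.8  61.7  -5.3]
case 0.79 [270 178 338 239] [489.2 255.5 180.4 171.2  77.4] 
case 0.6 [205 256 275 319] [269.5 445.7 188.1 172.9  90. ] 
panel_top 0.62 [440 176 504 251] [ 480.8 -257.1  220.9  154.5  -15.6] 
flange_mid 0.65 [390 127 411 151] [709.  -56.6  69.4  68.5  88.6] 
cleaner_mid 0.73 [355 119 369 141] [704.8  76.3  66.9  41.9 -20.2] 
mouse_mid 0.86 [223 190 247 223] [508.4 462.4 111.3  63.5  -3.6] 
lid_tab 0.97 [130 174 196 234] [513.9 669.8 185.4 170.6 -89.5] 
lid_tab 0.86 [204 260 268 322] [267.1 447.5 186.1 168.9 -89.5] 
lid_tab 0.75 [271 178 339 237] [489.2 256.  181.4 169.2  77.9]
```

View pics/case0.png

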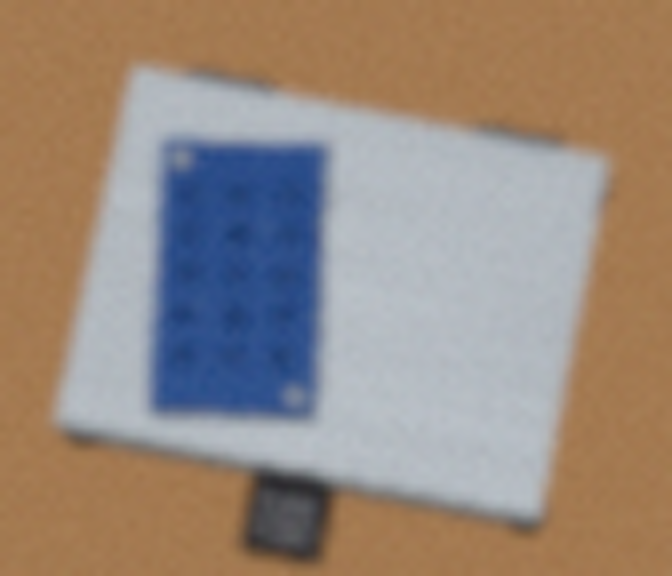

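View pics/pile0.png

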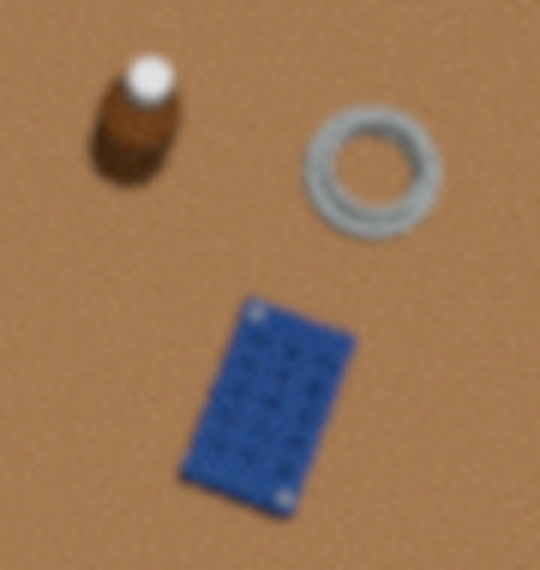

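The enlarged crops show the silver lid with the carrier on it and its black tab at full-frame (298,232). They also show the pile, whose sides are just visible, with the flange and bottle beyond it. The silver case fits "aluminium", and the brown and red ones don't. Next I'll fit box silhouettes for sub-pixel poses.

```bash
cat >> h.py <<'E'
from scipy.optimize import minimize
def fitbox(cam,mask8,off,S,x0,L,W,z0,z1,ext=None):
    # mask8: S-times enlarged soft mask of crop starting at off
    m=mask8>0.5
    def sil(p):
        x,y,a=p; c,s=np.cos(a),np.sin(a); pts=[]
        for z in(z0,z1):
            for i,j in((1,1),(1,-1),(-1,-1),(-1,1)):
                u,v=i*L/2,j*W/2
                pts.append((proj(cam,[x+c*u-s*v,y+s*u+c*v,z])-off+.5)*S-.5)
        h=cv2.convexHull(np.array(pts,np.float32))
        im=np.zeros(m.shape,np.uint8); cv2.fillConvexPoly(im,np.round(h*16).astype(np.int32),1,shift=4); return im.astype(bool)
    def cost(p):
        s=sil(p); return (s^m).sum()/m.sum()
    best=None
    for d in(0,.05,-.05):
        r=minimize(cost,[x0[0],x0[1],x0[2]+d],method="Nelder-Mead",options=dict(initial_simplex=np.array([[x0[0],x0[1],x0[2]+d]]*4)+np.array([[0,0,0],[.01,0,0],[0,.01,0],[0,0,.08]]),xatol=1e-5,fatol=1e-5))
        if best is None or r.fun<best.fun: best=r
    return best.x,best.fun
def up(f,box,S=8):
    a,b,c,d=box; return cv2.resize(f[b:d,a:c].astype(np.float32),None,fx=S,fy=S,interpolation=cv2.INTER_LINEAR),np.array([a,b])
def blue(u): return ((u[...,0]-u[...,2])>45).astype(float)
E
python3 - <<'E'
from h import *
f=arm.grab_frame("top")
u,o=up(f,(270,170,315,232)); print("carrier",fitbox("top",blue(u),o,8,[.507,.286,-.09],.1,.06,.0545,.0665))
u,o=up(f,(360,150,410,205)); 
for z in(.0,): print("pile",fitbox("top",blue(u),o,8,[.57,.02,-.3],.1,.06,z,.024))
u,o=up(f,(430,165,515,260)); print("panel",fitbox("top",(u.min(2)>150).astype(float),o,8,[.48,-.257,-.27],.2,.15,.0,.01))
u,o=up(f,(262,168,346,240)); m=((u[...,2]<u[...,0]+12)&(u.max(2)>110)|(u[...,0]-u[...,2]>45)).astype(np.uint8)
m=cv2.morphologyEx(cv2.morphologyEx(m,3,np.ones((21,21))),2,np.ones((31,31)));print("lid",fitbox("top",m.astype(float),o,8,[.49,.256,-.2],.136,.18,.0,.0545),fitbox("top",m.astype(float),o,8,[.49,.256,-.2],.136,.18,.03,.0545))
cv2.imwrite("pics/lidm.png",m*255)
for n,uv,z in(("tab",(262+287/8-.5,168+517/8-.5),.0515),):print(n,ray("top",uv,z))
E
```

```text
carrier (array([ 0.50914397,  0.28833047, -0.04983143]), np.float64(0.077026619322797))Traceback (most recent call last):
  File "<stdin>", line 5, in <module>
  File "h.py", line 33, in fitbox
    r=minimize(cost,[x0[0],x0[1],x0[2]+d],method="Nelder-Mead",options=dict(initial_simplex=np.array([[x0[0],x0[1],x0[2]+d]]*4)+np.array([[0,0,0],[.01,0,0],[0,.01,0],[0,0,.08]]),xatol=1e-5,fatol=1e-5))
    res = _minimize_neldermead(fun, x0, args, callback, bounds=bounds,
                               **options)
    fxr = func(xr)
    fx = function(np.copy(x), *(wrapper_args + args))
  File "h.py", line 30, in cost
    s=sil(p); return (s^m).sum()/m.sum()
  File "h.py", line 26, in sil
    pts.append((proj(cam,[x+c*u-s*v,y+s*u+c*v,z])-off+.5)*S-.5)
                ~~~~^^^^^^^^^^^^^^^^^^^^^^^^^^^^^
  File "h.py", line 4, in proj
    p=arm.camera_params(cam); T=np.linalg.inv(np.array(p["pose"])); f=200/np.tan(np.radians(p["vertical_fov"])/2)
ValueError: time passes only in moves, steps and waits
```

```bash
python3 - <<'E'
from h import *
f=arm.grab_frame("side")
cv2.imwrite("pics/sidecrop.png",cv2.resize(f[165:345,260:500],None,fx=3,fy=3,interpolation=cv2.INTER_CUBIC))
u,o=up(f,(355,205,408,245)); print("pile side",fitbox("side",blue(u),o,8,[.57,.02,-.3],.1,.06,0,.024))
E
```

```text
pile side (array([ 0.5893716 ,  0.00692494, -0.25263451]), np.float64(0.33302133428008907))
```

View pics/sidecrop.png

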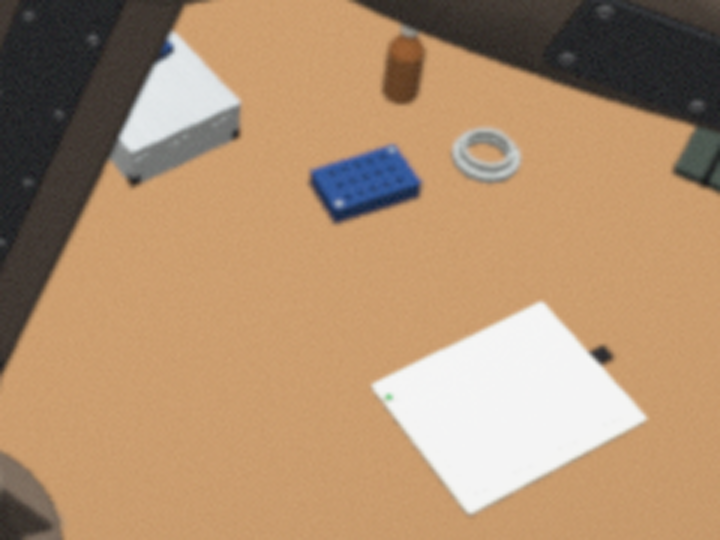

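```bash
python3 - <<'E'
s=open('h.py').read()
s=s.replace('def proj','_C={}\ndef cp(c):\n    if c not in _C: _C[c]=arm.camera_params(c)\n    return _C[c]\ndef proj',1).replace('p=arm.camera_params(cam)','p=cp(cam)')
s=s.replace('def blue(u): return ((u[...,0]-u[...,2])>45).astype(float)','def blue(u): return ((u[...,0]-u[...,2])>-5).astype(float)')
open('h.py','w').write(s)
E
python3 - <<'E'
from h import *
f=arm.grab_frame("top"); cv2.imwrite("pics/cur_top.png",f)
print("blue px",f[203,291],f[178,385],"lid",f[205,320],"wood",f[260,400],"t",arm.get_state()["t"])
u,o=up(f,(360,150,410,205)); print("pile",fitbox("top",blue(u),o,8,[.57,.02,-.3],.1,.06,0,.024))
u,o=up(f,(270,170,315,232)); print("carrier",fitbox("top",((u[...,0]-u[...,2])>45).astype(float),o,8,[.507,.286,-.09],.1,.06,.0545,.0665))
u,o=up(f,(430,165,515,260)); print("panel",fitbox("top",(u.min(2)>150).astype(float),o,8,[.48,-.257,-.27],.2,.15,.0,.01))
u,o=up(f,(262,168,346,240)); m=(u[...,2]<u[...,0]+30).astype(np.uint8)
m=cv2.morphologyEx(cv2.morphologyEx(m,3,np.ones((21,21))),2,np.ones((101,101)));print("lid",fitbox("top",m.astype(float),o,8,[.49,.256,-.2],.136,.18,.0,.0545),fitbox("top",m.astype(float),o,8,[.49,.256,-.2],.136,.18,.04,.0545))
cv2.imwrite("pics/lidm.png",m*255)
print("tab",ray("top",(262+287/8-.5,168+517/8-.5),.0515))
f=arm.grab_frame("side")
u,o=up(f,(355,205,408,245)); print("pile side",fitbox("side",blue(u),o,8,[.57,.02,-.3],.1,.06,0,.024))
u,o=up(f,(375,258,485,342)); print("panel side",fitbox("side",(u.min(2)>150).astype(float),o,8,[.48,-.257,-.27],.2,.15,.0,.01))
E
```

```text
blue px [131  74  45] [123  68  36] lid [191 185 180] wood [ 79 120 162] t 0.65
pile (array([ 0.58840167,  0.00366176, -0.41392099]), np.float64(0.04768109647217798))
carrier (array([ 0.50916955,  0.28804279, -0.05904928]), np.float64(0.07857806691449815))
panel (array([ 0.47396941, -0.25781156, -0.29553878]), np.float64(0.03226738067383611))
lid (array([ 0.50551451,  0.25369899, -0.21441321]), np.float64(0.03092890220648325)) (array([ 0.50390204,  0.25410457, -0.19793818]), np.float64(0.037047126123672024))
tab [0.42161827 0.27234045 0.0515    ]
pile side (array([ 0.58693647,  0.00521647, -0.3951502 ]), np.float64(0.09813687511529239))
panel side (array([ 0.47294461, -0.2557663 , -0.29174864]), np.float64(0.011340097602078433))
```

View pics/lidm.png

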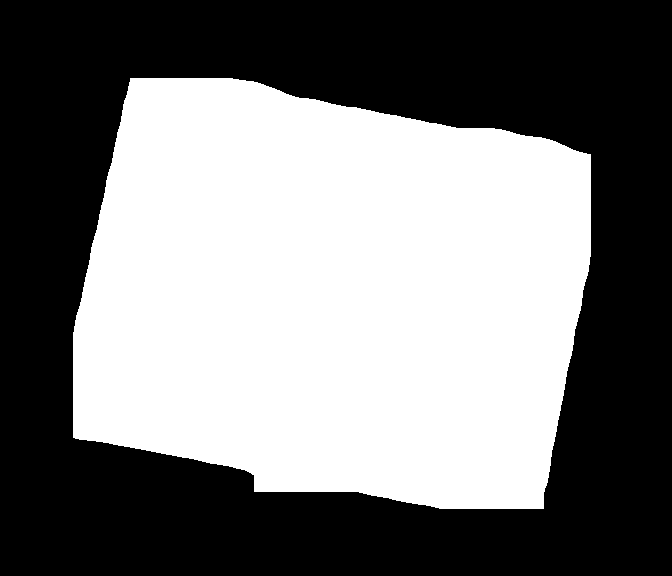

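```bash
cat > ov.py <<'E'
from h import *
def boxpts(x,y,a,L,W,z):
    c,s=np.cos(a),np.sin(a)
    return [[x+c*i*L/2-s*j*W/2,y+s*i*L/2+c*j*W/2,z] for i,j in((1,1),(1,-1),(-1,-1),(-1,1))]
def overlay(f,cam,crop,S,items,name):
    a,b,c,d=crop
    im=cv2.resize(f[b:d,a:c],None,fx=S,fy=S,interpolation=cv2.INTER_CUBIC)
    for pts,col in items:
        q=np.array([(proj(cam,p)-[a,b]+.5)*S-.5 for p in pts])
        cv2.polylines(im,[np.round(q*8).astype(np.int32)],True,col,1,cv2.LINE_AA,3)
    cv2.imwrite(name,im); return im
E
python3 - <<'E'
from ov import *
f=cv2.imread("pics/cur_top.png")
A=overlay(f,"top",(360,150,410,205),10,[(boxpts(.5884,.0037,-.414,.1,.06,z),(0,255,255)) for z in(0,.024)],"pics/o1.png")
B=overlay(f,"top",(275,175,310,230),10,[(boxpts(.5092,.288,-.059,.1,.06,z),(0,255,255)) for z in(.0545,.0665)],"pics/o2.png")
cv2.imwrite("pics/o.png",cv2.resize(np.hstack([A,B]),(680,440)))
C=overlay(f,"top",(262,168,346,240),8,[(boxpts(.5055,.2537,-.214,.136,.18,z),(0,0,255)) for z in(0,.0545)],"pics/o3.png")
E
```

```text
(no output)
```

View pics/o.png

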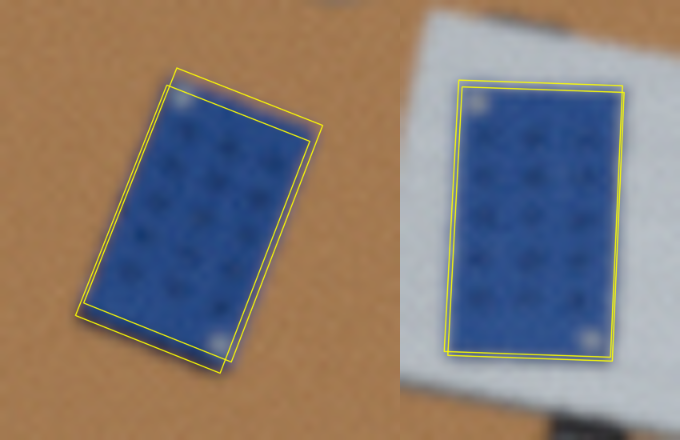

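View pics/o3.png

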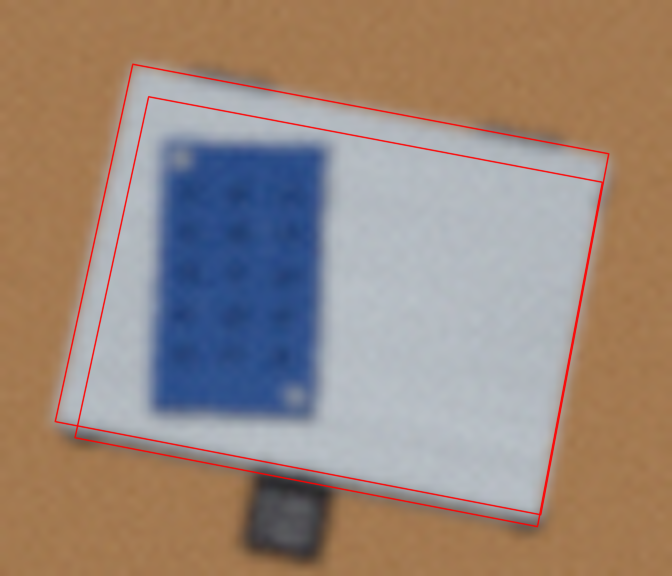

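```bash
python3 - <<'E'
from ov import *
f=cv2.imread("pics/cur_top.png")
im=cv2.resize(f[150:205,360:410],None,fx=10,fy=10,interpolation=cv2.INTER_CUBIC)
u,o=up(f,(360,150,410,205),10)
out=[im]
for th in(-5,45):
    m=((u[...,0]-u[...,2])>th).astype(np.uint8)
    c=cv2.findContours(m,0,1)[0]; c=max(c,key=cv2.contourArea)[:,0]/10-.45+o
    cv2.polylines(im,[np.round((c-o+.5)*10-.5).astype(int)],True,(0,255,255) if th<0 else (0,255,0),1)
    for z in (.024,.012):
        w=np.array([ray("top",q,z)[:2]*1000 for q in c],np.float32); print(th,z,cv2.minAreaRect(w))
cv2.imwrite("pics/o4.png",im)
u,o=up(f,(270,170,315,232),10); m=((u[...,0]-u[...,2])>45).astype(np.uint8)
c=max(cv2.findContours(m,0,1)[0],key=cv2.contourArea)[:,0]/10-.45+o
print("carrier",cv2.minAreaRect(np.array([ray("top",q,.0665)[:2]*1000 for q in c],np.float32)))
E
```

```text
-5 0.024 ((584.9664306640625, 5.798847198486328), (61.60052490234375, 103.67821502685547), 66.8194808959961)
-5 0.012 ((587.71923828125, 3.6008567810058594), (62.27250671386719, 104.80914306640625), 66.81947326660156)
45 0.024 ((584.9189453125, 5.831779479980469), (56.93598937988281, 98.71576690673828), 66.73819732666016)
45 0.012 ((587.6712646484375, 3.6341476440429688), (57.55707550048828, 99.79254913330078), 66.73823547363281)
carrier ((507.9161071777344, 288.0294189453125), (59.8774299621582, 100.11808776855469), 86.70963287353516)
```

View pics/o4.png

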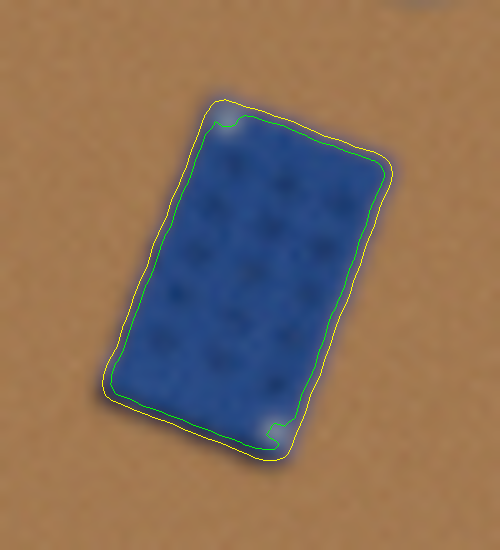

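```bash
python3 - <<'E'
from ov import *
f=cv2.imread("pics/cur_top.png")
print("cap",ray("top",(364.5,122.5),.11), "base",ray("top",(362,131+8),0))
g=cv2.imread("pics/side0.png")
A=overlay(f,"top",(360,150,410,205),8,[(boxpts(.5868,.0052,-.40,.1,.06,z),(0,255,255)) for z in(.024,)],"pics/o1.png")
B=overlay(g,"side",(355,205,408,245),8,[(boxpts(.5868,.0052,-.40,.1,.06,z),(0,255,255)) for z in(0,.024,)],"pics/o2.png")
B=cv2.copyMakeBorder(B,0,A.shape[0]-B.shape[0],0,0,0)
cv2.imwrite("pics/o5.png",cv2.resize(np.hstack([A,B]),None,fx=.9,fy=.9))
E
```

```text
cap [0.72903066 0.07035912 0.11      ] base [0.71705059 0.06589075 0.        ]
```

View pics/o5.png

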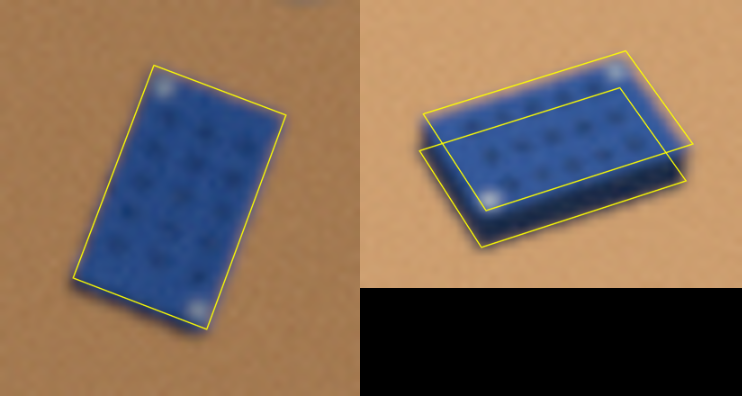

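```bash
python3 -m inch '[[[0.2,0.2,0,0,0,0.055],[0.4,0.4,0,0,0,0.11],[0.6,0.6,0,0,0,0.165],[0.8,0.8,0,0,0,0.22],[1,1,0,0,0,0.275]]]' 87
python3 -m inch '[[[0.2,0.3,0,0,0,0.055],[0.3,0.6,0,0,0,0.11],[0.4,0.8,0,0,0,0.165],[0.5,1,0,0,0,0.22]]]'
python3 -m inch '[[[0,0.28,0,0,0,0.055],[0,0.55,0,0,0,0.11],[0,0.8,0,0,0,0.165],[0,1,0,0,0,0.22]]]'
```

```text
t: 1.32
eef_pos: [0.4463, -0.4274, 0.4049]
ee_rot: [-3.141, -0.0, -1.9]
force: [0.9, -0.9, -0.5]
width: 0.0872
t: 1.82
eef_pos: [0.5458, -0.2268, 0.4051]
ee_rot: [-3.141, -0.0, -1.208]
force: [0.4, -1.3, -0.4]
width: 0.087
t: 2.33
eef_pos: [0.5449, -0.027, 0.405]
ee_rot: [-3.141, -0.0, -0.517]
force: [0.4, 1.0, 0.2]
width: 0.0871
```

```bash
python3 -m inch '[[[0,0.28,0,0,0,0.05],[0,0.55,0,0,0,0.1],[0,0.8,-0.1,0,0,0.147],[0,1,-0.3,0,0,0.147]]]'
python3 -m inch '[[[-0.06,0.25,-0.15,0,0,0],[-0.12,0.45,-0.2,0,0,0],[-0.18,0.57,-0.3,0,0,0],[-0.18,0.575,-0.3,0,0,0]]]'
python3 - <<'E'
from h import *
s=arm.get_state();print(s["eef_pos"],s["ee_rot"],s["q"])
E
```

```text
t: 2.82
eef_pos: [0.5455, 0.1735, 0.3459]
ee_rot: [-3.139, -0.004, -0.058]
force: [1.1, -0.4, -0.7]
width: 0.087
t: 3.32
eef_pos: [0.5082, 0.2873, 0.2832]
ee_rot: [3.14, 0.002, -0.059]
force: [-0.4, 0.0, 0.0]
width: 0.0868
[0.5081659  0.28729855 0.28319918] [ 3.13966299e+00  1.88172119e-03 -5.94986037e-02] [ 8.49233702e-01  3.17721424e-01 -3.50090413e-01 -3.78613916e-04
 -9.05663276e-01  6.62299903e-01]
```

```bash
python3 -m inch '[[[0,0,-0.12,0,0,0],[0,0,-0.2,0,0,0],[0,0,-0.235,0,0,0],[0,0,-0.235,0,0,0]]]'
python3 -m inch '[[[0,0,0,0,0,0],[0,0,0,0,0,0],[0,0,0,0,0,0],[0,0,0,0,0,0],[0,0,0,0,0,0]]]' 40 25
```

```text
t: 3.82
eef_pos: [0.5094, 0.2858, 0.2375]
ee_rot: [3.141, 0.0, -0.062]
force: [0.8, -0.2, 0.2]
width: 0.0869
t: 4.45
eef_pos: [0.5093, 0.2864, 0.2381]
ee_rot: [-3.141, -0.001, -0.061]
force: [-0.1, 0.7, 2.8]
width: 0.0593
```

```bash
python3 -m inch '[[[0,0,0.1,0,0,0],[0,0,0.3,0,0,0],[0,0,0.4,0,0,0]]]'
python3 - <<'E'
from h import *
s=arm.get_state();print(s["eef_pos"],s["ee_rot"][2],s["force"],s["width"])
f=arm.grab_frame("top");g=arm.grab_frame("side")
cv2.imwrite("pics/g1.png",cv2.resize(f[130:260,240:420],None,fx=4,fy=4,interpolation=cv2.INTER_CUBIC))
E
```

```text
t: 4.82
eef_pos: [0.5093, 0.2862, 0.3192]
ee_rot: [-3.141, -0.001, -0.062]
force: [0.5, 0.5, -2.1]
width: 0.0597
[0.509281   0.28621103 0.31918716] -0.06159593854209211 [ 0.45815748  0.51028401 -2.08275727] 0.05971825752865196
```

View pics/g1.png

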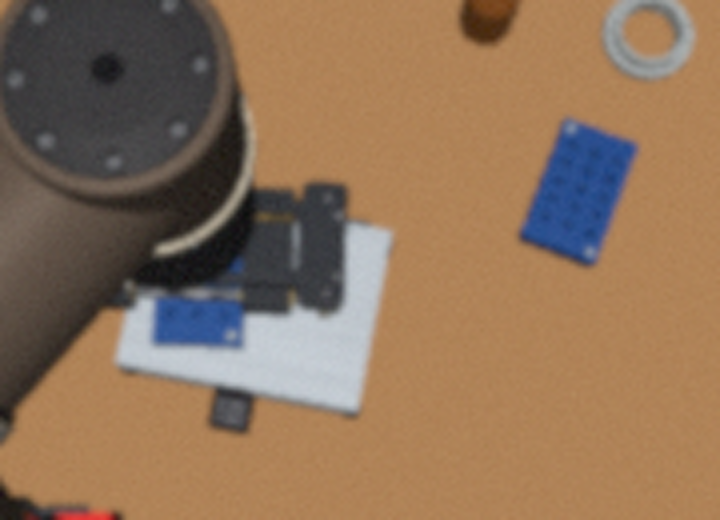

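The carrier is in the fingers: the width is 59.7 mm, the weight about 2.1 N, and its near end is visible below the gripper in the picture. I'm moving over to the pile.

```bash
python3 -m inch '[[[0.08,-0.15,0,0,0,-0.02],[0.16,-0.4,0,0,0,-0.05],[0.24,-0.65,0,0,0,-0.08],[0.32,-0.85,0,0,0,-0.108],[0.38,-1,0,0,0,-0.108]]]'
python3 -m inch '[[[0,-0.15,0,0,0,0],[0,-0.3,-0.05,0,0,0],[0,-0.4,-0.15,0,0,0],[0,-0.406,-0.3,0,0,0],[0,-0.406,-0.4,0,0,0],[0,-0.406,-0.4,0,0,0],[0,-0.406,-0.4,0,0,0]]]'
python3 - <<'E'
from h import *
s=arm.get_state();print(s["eef_pos"],s["ee_rot"],s["force"],s["width"])
f=arm.grab_frame("top");g=arm.grab_frame("side")
a=cv2.resize(f[110:220,340:450],None,fx=3.6,fy=3.6,interpolation=cv2.INTER_CUBIC);b=cv2.resize(g[165:275,330:440],None,fx=3.6,fy=3.6,interpolation=cv2.INTER_CUBIC)
cv2.imwrite("pics/g2.png",np.hstack([a,b]))
E
```

```text
t: 5.55
eef_pos: [0.585, 0.0842, 0.3159]
ee_rot: [3.14, 0.002, -0.404]
force: [0.6, -0.1, -2.4]
width: 0.0592
t: 6.42
eef_pos: [0.5853, 0.005, 0.2377]
ee_rot: [3.141, 0.0, -0.401]
force: [1.2, -0.6, -1.5]
width: 0.0595
[0.58531221 0.00499475 0.23766136] [ 3.14119531e+00  2.10830022e-04 -4.00813931e-01] [ 1.18295136 -0.58536687 -1.49805782] 0.0595326344277775
```

View pics/g2.png

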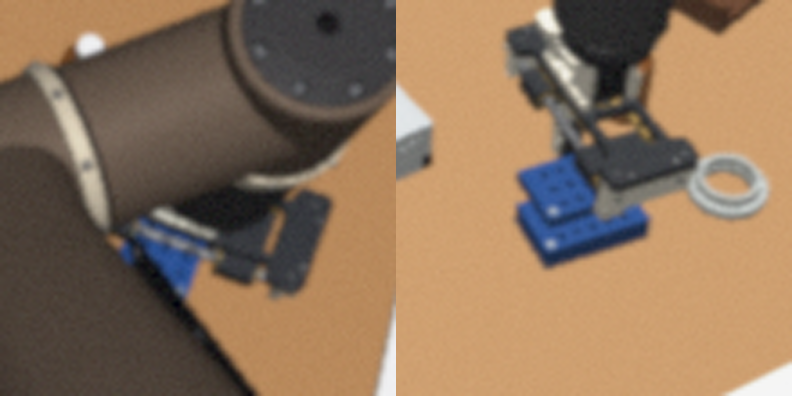

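```bash
python3 - <<'E'
from ov import *
g=arm.grab_frame("side")
A=overlay(g,"side",(350,190,420,245),10,[(boxpts(.5853,.005,-.401,.1,.06,.066),(0,255,255)),(boxpts(.5853,.005,-.401,.1,.06,.024),(0,255,0)),(boxpts(.5853,.005,-.401,.1,.06,.0),(0,255,0))],"pics/g3.png")
E
```

```text
(no output)
```

View pics/g3.png

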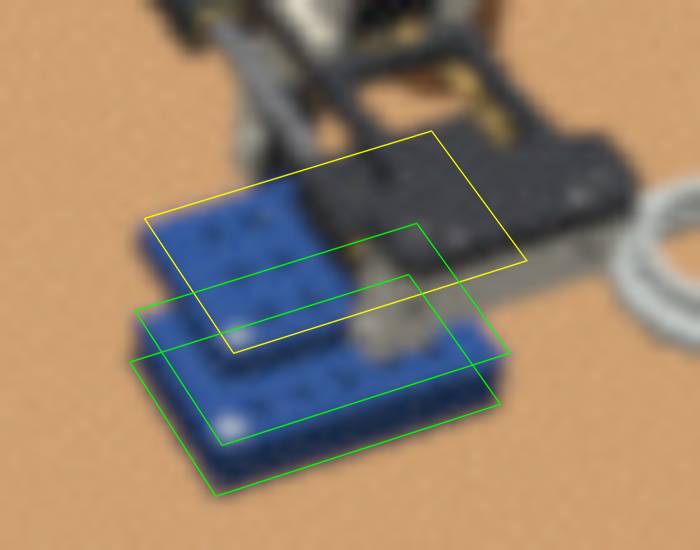

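```bash
python3 -m inch '[[[0.009,-0.004,-0.06,0,0,0],[0.009,-0.004,-0.11,0,0,0],[0.009,-0.004,-0.13,0,0,0],[0.009,-0.004,-0.14,0,0,0],[0.009,-0.004,-0.145,0,0,0],[0.009,-0.004,-0.145,0,0,0]]]'
python3 - <<'E'
from ov import *
s=arm.get_state();print(s["eef_pos"],s["ee_rot"],s["force"],s["width"])
g=arm.grab_frame("side")
cv2.imwrite("pics/g4.png",cv2.resize(g[190:245,350:420],None,fx=10,fy=10,interpolation=cv2.INTER_CUBIC))
E
```

```text
t: 7.32
eef_pos: [0.5871, 0.0042, 0.2088]
ee_rot: [-3.141, -0.0, -0.401]
force: [0.1, -0.8, -2.1]
width: 0.0594
[0.58705787 0.00416251 0.20878241] [-3.14146383e+00 -1.90003509e-04 -4.00968465e-01] [ 0.06955771 -0.82584788 -2.05800103] 0.05939742584887367
```

View pics/g4.png

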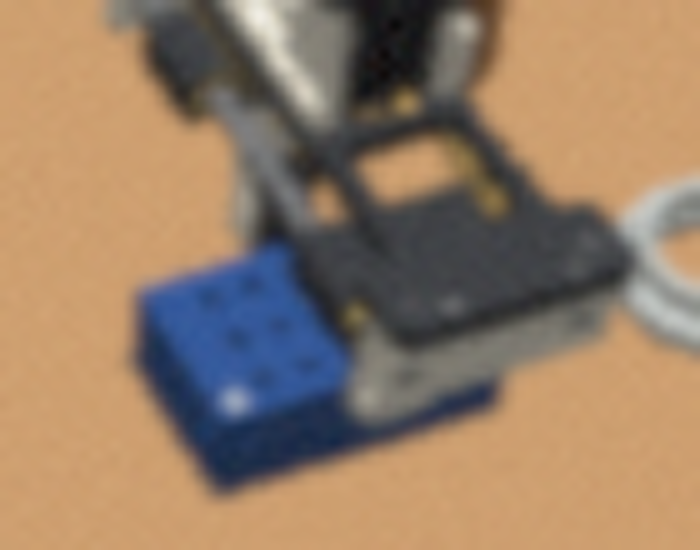

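The held carrier lines up with the pile at the left corner (140,300) and the near corner (220,480). I'm lowering until it touches, then releasing.

```bash
python3 -m inch '[[[0,0,-0.003,0,0,0],[0,0,-0.006,0,0,0],[0,0,-0.008,0,0,0]]]'
python3 -m inch '[[[0,0,0,0,0,0],[0,0,0,0,0,0],[0,0,0,0,0,0],[0,0,0,0,0,0]]]' 76
python3 -m inch '[[[0,0,0.08,0,0,0],[0,0,0.3,0,0,0],[0,0,0.6,0,0,0]]]' 
python3 - <<'E'
from ov import *
s=arm.get_state();print(s["eef_pos"],s["ee_rot"],s["force"],s["width"])
g=arm.grab_frame("side")
cv2.imwrite("pics/g5.png",cv2.resize(g[190:245,350:420],None,fx=10,fy=10,interpolation=cv2.INTER_CUBIC))
E
```

```text
t: 7.75
eef_pos: [0.587, 0.0042, 0.2076]
ee_rot: [-3.141, -0.0, -0.401]
force: [-2.7, 1.1, 6.9]
width: 0.0592
t: 8.25
eef_pos: [0.587, 0.0041, 0.207]
ee_rot: [3.142, -0.0, -0.401]
force: [0.6, 0.2, -0.5]
width: 0.0762
t: 8.62
eef_pos: [0.5866, 0.004, 0.3283]
ee_rot: [3.14, 0.002, -0.401]
force: [1.5, 0.2, 0.6]
width: 0.076
[0.58655259 0.00398366 0.32825102] [ 3.13995016e+00  1.77182574e-03 -4.01000460e-01] [1.47923214 0.18365381 0.61935054] 0.07603007912030273
```

View pics/g5.png

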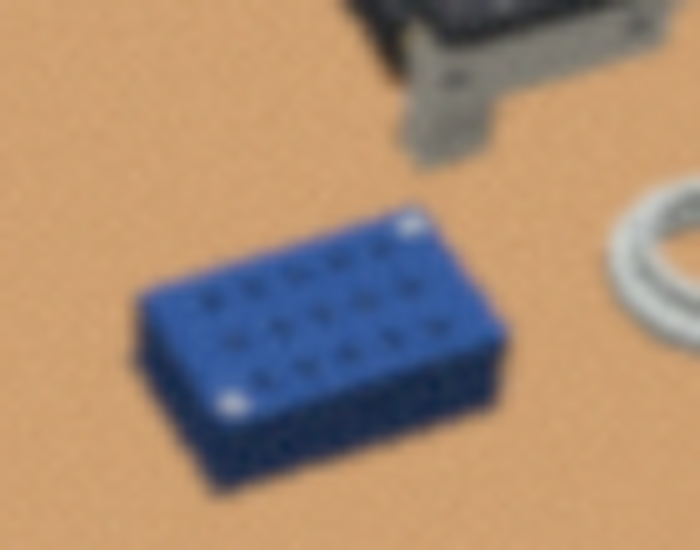

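The three carriers lie flush: one continuous block with its corners at (140,300), (220,490) and (505,340). Next is the tab.

```bash
python3 -m inch '[[[-0.15,0.2,0,0,0,0.02],[-0.3,0.45,0,0,0,0.04],[-0.45,0.7,0,0,0,0.0625],[-0.6,0.9,0,0,0,0.0625],[-0.7,1,0,0,0,0.0625]]]' 64
python3 -m inch '[[[-0.08,0.2,-0.05,0,0,0],[-0.125,0.34,-0.2,0,0,0],[-0.125,0.34,-0.35,0,0,0],[-0.125,0.34,-0.35,0,0,0],[-0.125,0.34,-0.35,0,0,0]]]'
python3 - <<'E'
from ov import *
s=arm.get_state();print(s["eef_pos"],s["ee_rot"],s["q"],s["width"])
f=arm.grab_frame("top");g=arm.grab_frame("side")
cv2.imwrite("pics/g6.png",cv2.resize(f[160:260,240:360],None,fx=6,fy=6,interpolation=cv2.INTER_CUBIC))
cv2.imwrite("pics/g6s.png",g)
E
```

```text
t: 9.3
eef_pos: [0.4458, 0.2058, 0.3282]
ee_rot: [-3.14, -0.001, -0.203]
force: [-0.4, 0.2, -1.6]
width: 0.0636
t: 9.93
eef_pos: [0.4225, 0.2723, 0.2584]
ee_rot: [-3.14, -0.001, -0.205]
force: [-0.4, -0.7, 0.6]
width: 0.0641
[0.42246347 0.27232029 0.25844413] [-3.14046453e+00 -9.64544497e-04 -2.04577087e-01] [ 9.64283808e-01  2.26772874e-01 -5.55224783e-01  6.29988023e-04
 -7.87383219e-01  4.01491708e-01] 0.06407474834237789
```

View pics/g6.png

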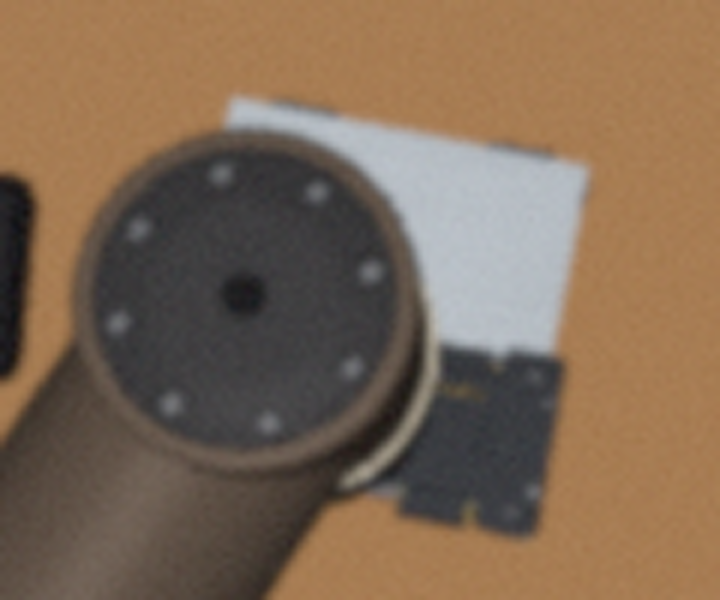

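View pics/g6s.png

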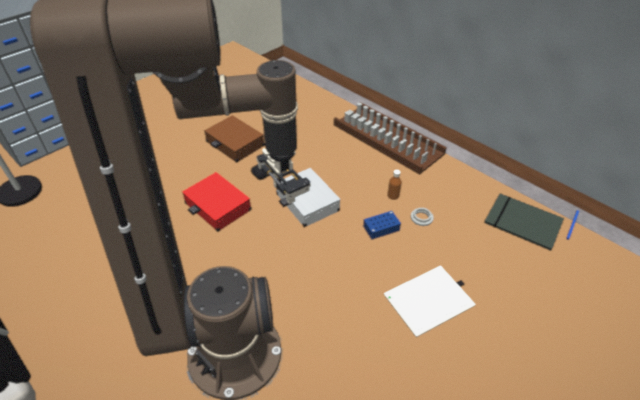

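```bash
python3 -m inch '[[[-0.005,0,-0.1,0,0,0],[-0.005,0,-0.19,0,0,0],[-0.005,0,-0.215,0,0,0],[-0.005,0,-0.215,0,0,0]]]'
python3 -m inch '[[[0,0,0,0,0,0],[0,0,0,0,0,0],[0,0,0,0,0,0],[0,0,0,0,0,0],[0,0,0,0,0,0],[0,0,0,0,0,0]]]' 15 15
python3 - <<'E'
from ov import *
s=arm.get_state();print(s["eef_pos"],s["ee_rot"],s["force"],s["moment"],s["width"])
g=arm.grab_frame("side")
cv2.imwrite("pics/g7.png",cv2.resize(g[110:250,210:370],None,fx=4,fy=4,interpolation=cv2.INTER_CUBIC))
E
```

```text
t: 10.52
eef_pos: [0.4213, 0.2722, 0.2147]
ee_rot: [-3.141, -0.0, -0.205]
force: [0.7, 0.2, -0.2]
width: 0.0643
t: 11.28
eef_pos: [0.4211, 0.2727, 0.2142]
ee_rot: [-3.14, -0.0, -0.205]
force: [-1.2, 4.9, -0.8]
width: 0.0294
[0.42114226 0.27274054 0.21424152] [-3.14026731e+00 -3.82837230e-04 -2.04553711e-01] [-1.23131747  4.87682803 -0.76932816] [ 1.6406746   0.68787751 -0.03466708] 0.02940969717913059
```

View pics/g7.png

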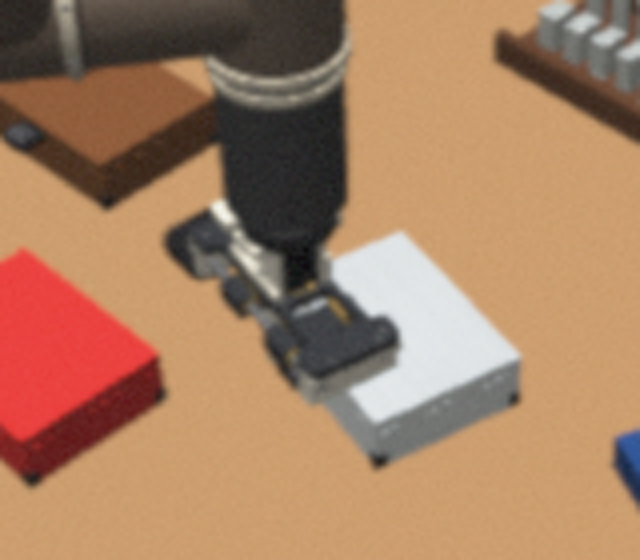

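The fingers have closed on the tab (29.4 mm, where 30 is expected). I'm swinging it along the hinge arc.

```bash
python3 -m inch '[[[0.008,0.001,0.084,0,0,0],[0.024,-0.002,0.168,0,0,0],[0.05,-0.007,0.248,0,0,0],[0.084,-0.015,0.325,0,0,0],[0.126,-0.023,0.398,0,0,0],[0.176,-0.034,0.466,0,0,0],[0.233,-0.045,0.528,0,0,0],[0.296,-0.059,0.583,0,0,0]]]'
python3 - <<'E'
from ov import *
s=arm.get_state();print(s["eef_pos"],s["ee_rot"],s["force"],s["moment"],s["width"])
g=arm.grab_frame("side")
cv2.imwrite("pics/g8.png",cv2.resize(g[110:250,210:370],None,fx=4,fy=4,interpolation=cv2.INTER_CUBIC))
E
```

```text
t: 12.32
eef_pos: [0.4807, 0.2598, 0.3311]
ee_rot: [3.141, 0.001, -0.205]
force: [1.0, 1.4, -5.3]
width: 0.0294
[0.4806997  0.25984257 0.33105271] [ 3.14058079e+00  7.15272770e-04 -2.04807674e-01] [ 1.00741233  1.43946199 -5.25984429] [ 0.30531773 -0.17411878 -0.2047733 ] 0.029407205978254525
```

View pics/g8.png

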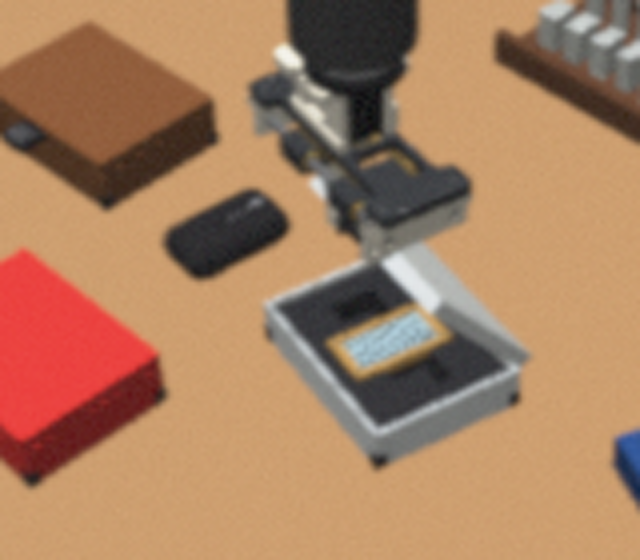

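```bash
python3 -m inch '[[[0.069,-0.014,0.048,0,0,0],[0.142,-0.03,0.088,0,0,0],[0.219,-0.046,0.119,0,0,0],[0.299,-0.062,0.141,0,0,0],[0.381,-0.079,0.154,0,0,0],[0.464,-0.097,0.158,0,0,0],[0.547,-0.114,0.153,0,0,0],[0.629,-0.131,0.138,0,0,0]]]'
python3 -m inch '[[[0.02,-0.004,-0.006,0,0,0],[0.02,-0.004,-0.006,0,0,0]]]'
python3 -m inch '[[[0,0,0,0,0,0],[0,0,0,0,0,0],[0,0,0,0,0,0],[0,0,0,0,0,0]]]' 60
python3 - <<'E'
from ov import *
s=arm.get_state();print(s["eef_pos"],s["ee_rot"],s["force"],s["moment"],s["width"])
g=arm.grab_frame("side")
cv2.imwrite("pics/g9.png",cv2.resize(g[110:250,210:370],None,fx=4,fy=4,interpolation=cv2.INTER_CUBIC))
E
```

```text
t: 13.38
eef_pos: [0.6072, 0.2321, 0.3587]
ee_rot: [3.138, 0.0, -0.205]
force: [-2.0, -9.0, 2.1]
width: 0.0298
t: 13.62
eef_pos: [0.6114, 0.2311, 0.3575]
ee_rot: [3.138, -0.001, -0.206]
force: [-1.3, -9.5, 3.7]
width: 0.0297
t: 14.12
eef_pos: [0.6101, 0.2336, 0.3571]
ee_rot: [-3.141, -0.0, -0.204]
force: [-0.6, 0.1, -0.4]
width: 0.0587
[0.61008766 0.23361176 0.35708559] [-3.14134804e+00 -1.80866334e-04 -2.04313525e-01] [-0.60322349  0.08036301 -0.39574669] [-0.10602925  0.14346949  0.02660245] 0.058731088082597
```

View pics/g9.png

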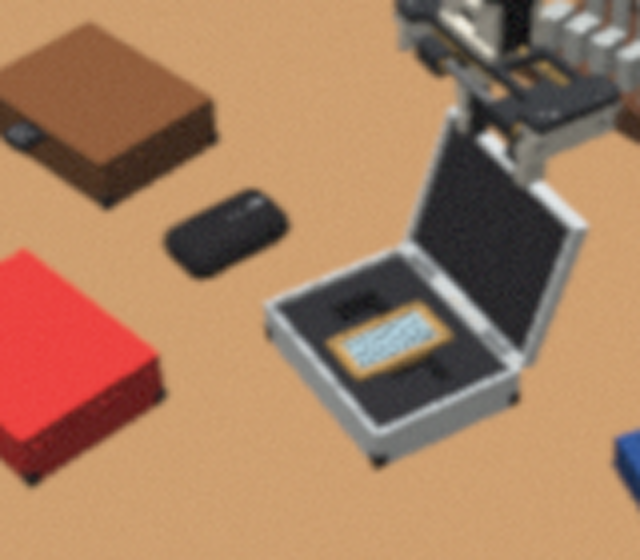

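```bash
python3 -m inch '[[[0,0,0.08,0,0,0],[0,0,0.25,0,0,0],[0,0,0.35,0,0,0],[0,-0.1,0.35,0,0,0]]]' 62
python3 - <<'E'
from ov import *
s=arm.get_state();print(s["t"],s["eef_pos"],s["ee_rot"])
g=arm.grab_frame("side");f=arm.grab_frame("top")
cv2.imwrite("pics/rawside.png",g); cv2.imwrite("pics/rawtop.png",f)
for cam in("side","top"):
  for r in arm.regions_of("plate_mid",cam):
    print(cam,r["score"],r["box"],rect(cam,r["region"],.036))
    u,o=up(r["region"].astype(np.float32),(270,150,345,240)) if cam=="side" else up(r["region"].astype(np.float32),(262,160,350,240))
    if u.sum()>100: print(fitbox(cam,u,o,8,[.505,.254,-.215],.09,.05,.033,.036))
c=(.505,.254,-.215)
overlay(g,"side",(260,140,350,235),8,[(boxpts(*c,.09,.05,.036),(0,0,255)),(boxpts(*c,.136,.18,0),(0,255,0)),(boxpts(*c,.136,.18,.04),(0,255,0))],"pics/g10.png")
E
```

```text
t: 14.68
eef_pos: [0.6103, 0.2139, 0.4301]
ee_rot: [-3.139, -0.004, -0.203]
force: [-0.1, -0.5, -0.1]
width: 0.0621
14.675 [0.61029429 0.21391534 0.43010355] [-3.13851632 -0.00354446 -0.20295501]
side 0.73 [291.0, 187.6, 322.5, 205.9] [498.8 250.   92.8  59.4 -14.2]
(array([ 0.4997839 ,  0.25223151, -0.23653868]), np.float64(0.0908966897053474))
top 0.66 [293.3, 189.2, 317.8, 222.5] [517.  249.6  61.6  49.6 -15.1]
(array([ 0.50424223,  0.2522055 , -0.24252191]), np.float64(0.5793735453840186))
```

View pics/g10.png

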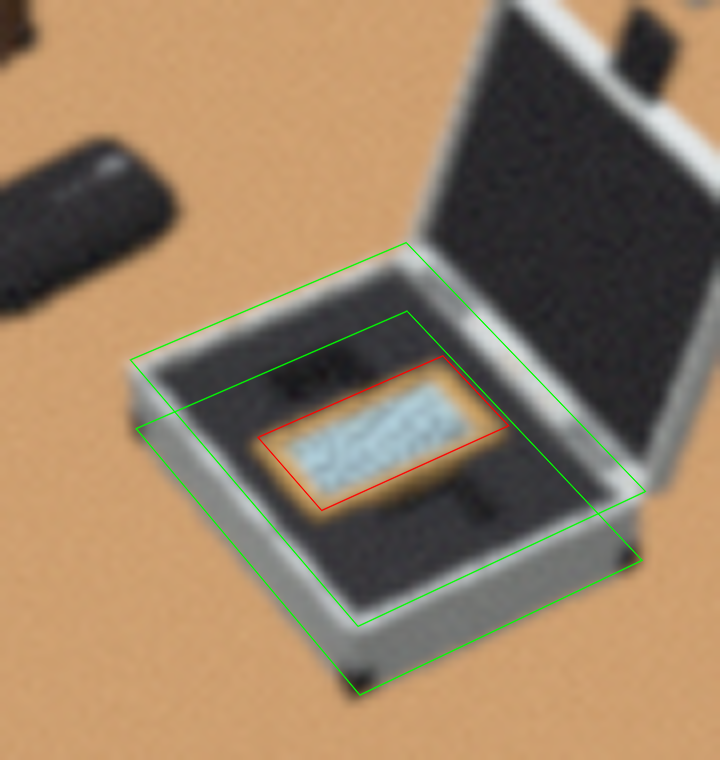

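View pics/rawtop.png

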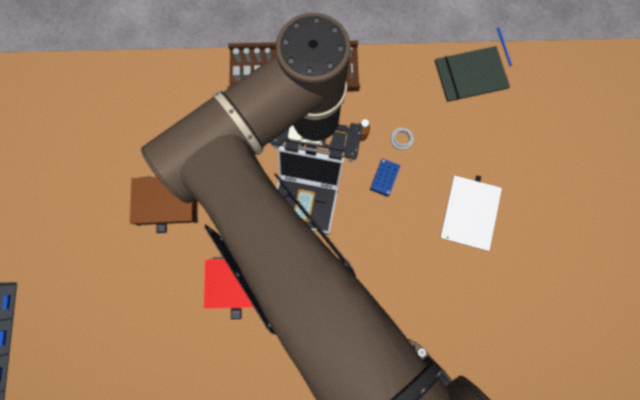

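The lid stays open by itself, leaning back. The plate lies in the nest with corners at (250,450) and (510,425) in the crop, centred at about (0.502, 0.253) with yaw -0.225.

```bash
python3 -m inch '[[[-0.2,0.07,0,0,0,-0.004],[-0.4,0.15,0,0,0,-0.007],[-0.54,0.195,-0.1,0,0,-0.007],[-0.54,0.195,-0.35,0,0,-0.007],[-0.54,0.195,-0.6,0,0,-0.007],[-0.54,0.195,-0.75,0,0,-0.007],[-0.54,0.195,-0.75,0,0,-0.007]]]' 62
python3 - <<'E'
from ov import *
s=arm.get_state();print(s["t"],s["eef_pos"],s["ee_rot"])
g=arm.grab_frame("side")
cv2.imwrite("pics/g11.png",cv2.resize(g[130:240,250:360],None,fx=6,fy=6,interpolation=cv2.INTER_CUBIC))
E
```

```text
t: 15.75
eef_pos: [0.5012, 0.2517, 0.2745]
ee_rot: [3.137, 0.003, -0.227]
force: [0.4, 0.4, 1.0]
width: 0.0616
15.75 [0.5012332  0.2517182  0.27452576] [ 3.13673011  0.00321117 -0.22686171]
```

View pics/g11.png

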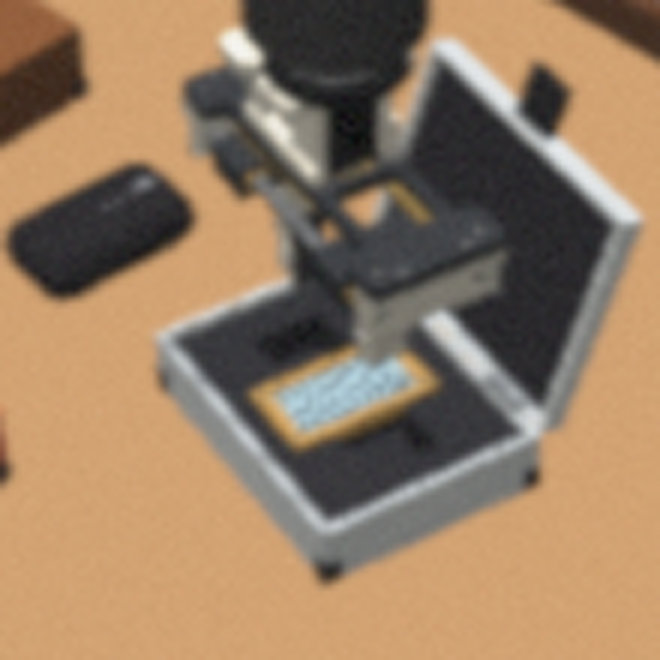

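```bash
python3 -m inch '[[[0.004,0.006,-0.1,0,0,0],[0.004,0.006,-0.16,0,0,0],[0.004,0.006,-0.2,0,0,0],[0.004,0.006,-0.23,0,0,0],[0.004,0.006,-0.26,0,0,0],[0.004,0.006,-0.26,0,0,0]]]'
python3 - <<'E'
from ov import *
s=arm.get_state();print(s["t"],s["eef_pos"],s["ee_rot"],s["force"])
g=arm.grab_frame("side")
cv2.imwrite("pics/g12.png",cv2.resize(g[150:230,270:350],None,fx=8,fy=8,interpolation=cv2.INTER_CUBIC))
E
```

```text
t: 16.55
eef_pos: [0.5027, 0.2535, 0.2248]
ee_rot: [3.141, 0.0, -0.227]
force: [-0.0, 0.2, -0.4]
width: 0.0621
16.55 [0.50273298 0.25345789 0.22478246] [ 3.14110076e+00  2.98520242e-04 -2.26714242e-01] [-0.00676594  0.18229027 -0.44303292]
```

View pics/g12.png

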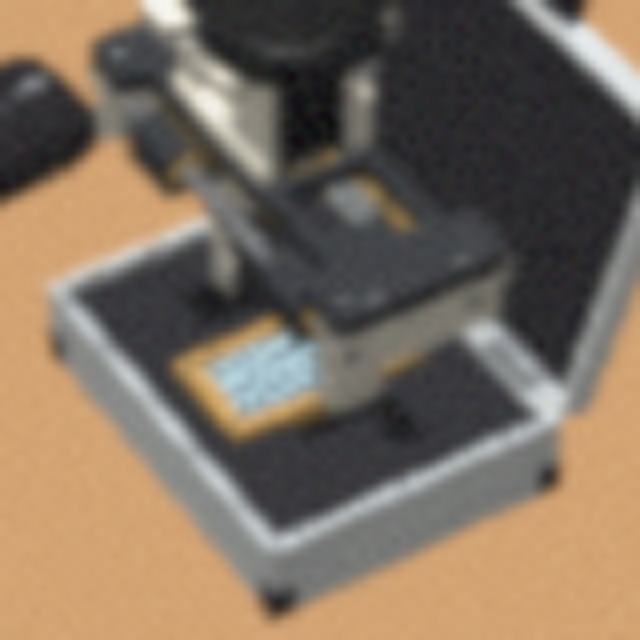

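```bash
python3 -m inch '[[[0,0,-0.04,0,0,0],[0,0,-0.07,0,0,0],[0,0,-0.07,0,0,0]]]'
python3 -m inch '[[[0,0,-0.03,0,0,0],[0,0,-0.06,0,0,0],[0,0,-0.064,0,0,0],[0,0,-0.064,0,0,0]]]'
```

```text
t: 16.98
eef_pos: [0.5026, 0.2533, 0.2103]
ee_rot: [3.14, 0.001, -0.227]
force: [0.4, -0.6, -0.1]
width: 0.0617
t: 17.48
eef_pos: [0.5028, 0.2535, 0.1982]
ee_rot: [3.141, 0.0, -0.227]
force: [-0.2, -0.5, 0.5]
width: 0.0623
```

```bash
python3 -m inch '[[[0,0,0,0,0,0],[0,0,0,0,0,0],[0,0,0,0,0,0],[0,0,0,0,0,0],[0,0,0,0,0,0],[0,0,0,0,0,0]]]' 35 20
python3 -m inch '[[[0,0,0.03,0,0,0],[0,0,0.08,0,0,0],[0,0,0.16,0,0,0],[0,0,0.24,0,0,0],[0,0,0.24,0,0,0]]]'
python3 - <<'E'
from ov import *
s=arm.get_state();print(s["t"],s["eef_pos"],s["ee_rot"],s["force"],s["moment"],s["width"])
g=arm.grab_frame("side")
cv2.imwrite("pics/g13.png",cv2.resize(g[130:240,250:360],None,fx=6,fy=6,interpolation=cv2.INTER_CUBIC))
E
```

```text
t: 18.23
eef_pos: [0.5029, 0.2536, 0.1984]
ee_rot: [-3.141, -0.0, -0.227]
force: [-0.4, 0.7, 3.0]
width: 0.0497
t: 18.85
eef_pos: [0.5032, 0.2539, 0.2483]
ee_rot: [-3.139, -0.002, -0.226]
force: [0.3, 0.1, -0.6]
width: 0.0496
18.85 [0.50323588 0.25393206 0.24834751] [-3.13854657e+00 -2.03487847e-03 -2.26467980e-01] [ 0.25156993  0.13671647 -0.57063234] [-0.07850121  0.12642688 -0.05310841] 0.04958288071873883
```

View pics/g13.png

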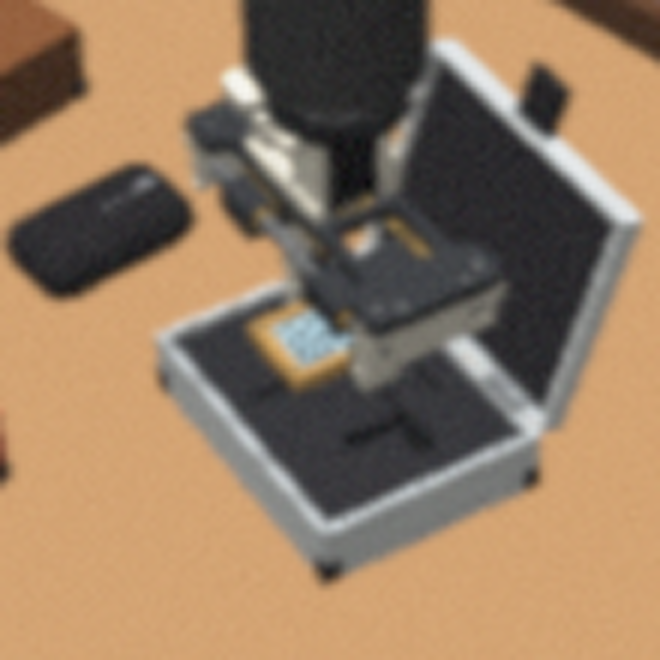

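The plate is out of the nest, level between the fingers (49.6 mm), and the nest is empty. I'm raising it and carrying it to the panel.

```bash
python3 -m inch '[[[0,0,0.15,0,0,0],[0,0,0.35,0,0,0],[0,-0.05,0.5,0,0,0],[0,-0.2,0.55,0,0,0],[0,-0.4,0.55,0,0,0],[0,-0.6,0.55,0,0,-0.007],[0,-0.8,0.55,0,0,-0.014],[0,-1,0.55,0,0,-0.021]]]'
python3 -m inch '[[[-0.02,-0.2,0,0,0,0],[-0.04,-0.4,0,0,0,0],[-0.06,-0.6,0,0,0,0],[-0.08,-0.8,0,0,0,0],[-0.1,-1,0,0,0,0]]]'
python3 -m inch '[[[-0.01,-0.2,0,0,0,0],[-0.03,-0.35,0,0,0,0],[-0.045,-0.48,0,0,0,0],[-0.05,-0.552,-0.05,0,0,0],[-0.05,-0.552,-0.15,0,0,0],[-0.05,-0.552,-0.28,0,0,0],[-0.05,-0.552,-0.36,0,0,0],[-0.05,-0.552,-0.4,0,0,0]]]'
python3 -m inch '[[[0,0,0,0,0,0],[0,0,0,0,0,0],[0,0,0,0,0,0],[0,0,0,0,0,0]]]'
python3 - <<'E'
from ov import *
s=arm.get_state();print(s["t"],s["eef_pos"],s["ee_rot"],s["force"],s["moment"],s["width"])
f=arm.grab_frame("top");g=arm.grab_frame("side")
z=s["eef_pos"][2]-.1674; c=(s["eef_pos"][0],s["eef_pos"][1],s["ee_rot"][2])
a=overlay(g,"side",(370,180,490,345),4,[(boxpts(*c,.09,.05,z+.005),(0,0,255)),(boxpts(.4735,-.2568,-.293,.2,.15,.01),(0,200,0))],"pics/e1.png")
cv2.imwrite("pics/e2.png",f);cv2.imwrite("pics/e3.png",g)
E
```

```text
t: 19.9
eef_pos: [0.5024, 0.0522, 0.3557]
ee_rot: [3.141, 0.001, -0.293]
force: [0.4, 0.5, -1.2]
width: 0.0498
t: 20.52
eef_pos: [0.4823, -0.1477, 0.3558]
ee_rot: [3.142, 0.001, -0.293]
force: [0.6, 0.1, -0.5]
width: 0.0495
t: 21.52
eef_pos: [0.4727, -0.2566, 0.275]
ee_rot: [3.141, 0.002, -0.292]
force: [0.5, 0.8, -0.5]
width: 0.0494
t: 22.02
eef_pos: [0.4729, -0.2569, 0.2768]
ee_rot: [-3.141, -0.001, -0.293]
force: [-0.3, -0.9, -1.1]
width: 0.0493
22.025 [ 0.47287284 -0.25688949  0.27676619] [-3.14146712e+00 -9.58301087e-04 -2.92656852e-01] [-0.27728899 -0.85909806 -1.07480048] [-0.08116035  0.11201065 -0.0507531 ] 0.04930392409099141
```

View pics/e1.png

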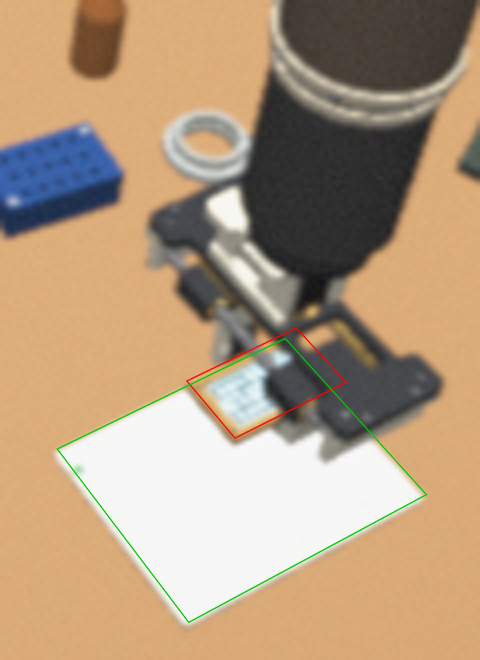

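View pics/e2.png

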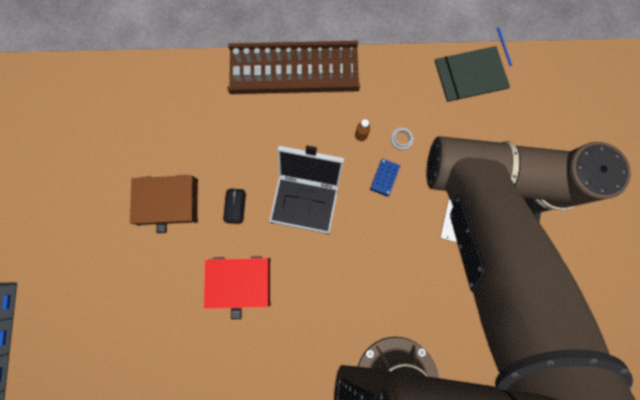

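View pics/e3.png

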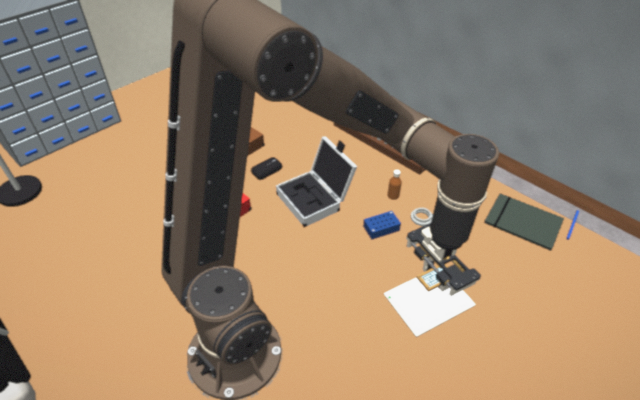

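The plate matches its predicted outline over the panel, and the panel fit matches its edges. The lid is open and the pile is square, and the flange (402,138), bottle (363,129) and mouse (234,206) are where they began. I'm handing the job in.

```bash
python3 - <<'E'
from station import arm
print(arm.job_done()); s=arm.get_state(); print(s["t"],s["eef_pos"],s["width"])
E
```

```text
the job is handed in; nothing more can be done
None
the job is handed in; nothing more can be done
```

I put the carrier on the pile, swung the lid back until it stayed open, and lifted the plate out of its nest. I handed the job in at about 22 s of the 61 s, with the plate still held over the panel. The hand-in gave no verdict.

**Last checks:**
- **Pile:** the three carriers look like one flush block in the side view.
- **Lid:** it leans back past upright with nothing holding it; I judged this from the pictures and did not measure the angle.
- **Plate:** it is gripped at 49.3 mm and level. It is within about 1 mm of the measured panel centre, about 0.1 m above the panel's face, and turned to match the panel's measured angle.
- **Flange, bottle and mouse:** they show no movement in the last pictures.

**Disagreements:** the first fits disagreed by a few millimetres on the pile, the carrier, and the case and plate. I settled these with picture overlays and shifted the held carrier 2 mm before setting it down. The case's angle was about 0.02 rad off my first estimate, which gave a side load of about 9 N on the tab during the swing.

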